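Lock the cover of the vat's wiring box

TASK

The cover of the grey wiring box is sprung up off its seal. Without gripping anything, set your fingertips in the slot of each of the two fasteners on the cover, push down so the cover closes, and turn the fastener clockwise a quarter turn, until it stops with its tongue under the steel keeper at the front and the cover stays locked down. Do both fasteners and leave the things standing around the box where they are.

Things in the scene. Friction and masses are not known exactly. Their poses are not given: they have to be found in the camera images.
- wiring_box: low grey steel box fixed to the table, 130 (x) x 254 (y) mm, 54 mm high with its cover down. Origin under its centre at table height; -x is its front (towards the robot), y its left. Fastener axes at (-15, +59) and (-15, -59) mm with the cover down
- keeper_left_mouth (a point): left keeper: fixed steel hook before the box's front, 24-32 mm wide, 30 mm deep (62 to 92 mm ahead of the box's centre), 82 mm high. Point: middle of its underside, 66 mm above the table, under which the tongue must swing; the tongue comes in from the box's right, over a ramp
- keeper_right_mouth (a point): right keeper: fixed steel hook before the box's front, 24-32 mm wide, 30 mm deep (62 to 92 mm ahead of the box's centre), 82 mm high. Point: middle of its underside, 66 mm above the table, under which the tongue must swing; the tongue comes in from the box's right, over a ramp
- hatch (a joint): opening of the 8 mm cover, rad, hinged at the box's rear top edge: 0 = down on its seal, 0.1 = sprung up (stop; starts here). About 5 to 7 N down on a fastener's slot floor closes it. A keeper catches the tongue once that fastener is within about 4 mm of fully down, and then keeps the cover down
- cam_left (a joint): turn of the left fastener, rad: 0 = open (slot front to back, tongue to the box's right), grows CLOCKWISE from above, hard stop at 1.571 = locked (slot left to right, tongue to the front under its keeper). Light friction, 0.04 N m; stays where left. With the cover up the tongue hits the keeper's side at about 1.1 and goes no farther
- cam_right (a joint): turn of the right fastener, rad: 0 = open (slot front to back, tongue to the box's right), grows CLOCKWISE from above, hard stop at 1.571 = locked (slot left to right, tongue to the front under its keeper). Light friction, 0.04 N m; stays where left. With the cover up the tongue hits the keeper's side at about 1.1 and goes no farther
- cam_left_slot (a point): left (box's +y side) of two cam fasteners on the cover: aluminium disc 86 mm across, 24 mm high, with an open-ended slot across its middle, 38 mm wide, 20 mm deep; a round steel tongue sticks out of its rim square to the slot, tip 65 mm from the axis. Point: middle of the slot floor, on the axis; 58 mm above the table with the cover down, about 8 mm more with it up. x runs along the slot, -y along the tongue, z = axis, up
- cam_right_slot (a point): right (box's -y side) of two cam fasteners on the cover: aluminium disc 86 mm across, 24 mm high, with an open-ended slot across its middle, 38 mm wide, 20 mm deep; a round steel tongue sticks out of its rim square to the slot, tip 65 mm from the axis. Point: middle of the slot floor, on the axis; 58 mm above the table with the cover down, about 8 mm more with it up. x runs along the slot, -y along the tongue, z = axis, up
- steel_cup: loose steel cup, 72 mm across, 82 mm high, left of the box; leave alone. Origin at the centre of its underside
- drop_bottle: loose small dark bottle, 30 mm across, 62 mm high, right of the box; leave alone. Origin at the centre of its underside
- marker_pen: loose black felt marker, 132 mm long, 16 mm thick, lying in front of the box; leave alone. Origin at its middle, underside
- screwdriver: loose screwdriver with orange grip, 190 mm long, lying at the right; leave alone. Origin at its middle, underside
- gel_tub: loose pink tub, 96 mm across, 55 mm high, standing at the left; leave alone. Origin at the centre of its underside

How it is judged (in metres and radians):
At the end, for the whole second after the job is handed in: Both fasteners are turned clockwise at least 1.4 rad from open (stop at 1.571) and the cover is held down by them, open by less than 0.02 rad (about 2 mm at the fasteners) and still; none of the loose things has moved more than 20 mm (value of joint each of cam_left, cam_right above 1.4 rad and value of joint hatch below 0.02 rad and velocity of joint hatch between -0.05 and 0.05 rad/s); the robot touches nothing.
It fails at once if a loose thing beside the box was knocked, lifted or carried (moved more than 20 mm) (distance of any of steel_cup, drop_bottle, marker_pen, screwdriver, gel_tub from where it was at the start of the episode above 0.02 m).
It also fails if it takes over 53 s, if anything falls off the work surface, if the arm or the gripper's body presses on something with over 40 N, if the wrist force passes 120 N, or if a joint passes its speed limit or range.

ROBOT

A 7-joint arm with a two-finger parallel gripper is mounted at the origin on a cart in front of the work surface, level with it; the furniture and walls round the work are solid. World frame = base frame: x ahead of the robot, y to its left, z up, the work surface at z = 0. Lengths are in mm, angles in rad, forces in N, time in s.
With the tool pointing down it reaches from about 425 to 825 mm from the base axis. Payload 3.6 kg.
Tool frame: the origin (TCP) lies at the very end of the fingers, on their centre line; the grasp point (between the pads) lies 19 mm behind it; z points along the fingers, y is the line along which they close (so a half turn about z gives the same grasp; the last joint's range is limited). The gripper opens to 85 mm and grips with 20 to 120 N. Pads are 22 mm wide; open, the fingers measure 114 mm over their backs; the gripper's body (76 mm by 85 mm) begins 54 mm behind the grasp point. The pads swing forward as they close: fully open they stand 13 mm farther back than shut.
Start: joints at [1.218, 0.615, -0.013, 1.423, 0.008, 1.103, -0.04], TCP at [208.67, -615.564, 231.297] pointing down, gripper open.
Joint ranges: [-3.12, 3.12], [-0.3, 2.06], [-1.34, 1.32], [0.26, 2.42], [-1.36, 4.5], [0.01, 1.98], [-2.84, 2.84]. Speed limits (rad/s): [2.79, 2.79, 3.14, 3.14, 3.14, 3.14, 3.14].

INTERFACE

Orientations are given as a rotation vector (axis times angle).
In Python, from cell import r, read_camera, calibration, order gives the robot as it stands. Calls block until the motion is done:
- r.move_ptp(position, orientation): joint-space move of the TCP to a pose.
- r.movel(position, v=150, rotation=None, threshold=None): straight line of the TCP; rotation=None keeps the orientation; v is the mean speed in mm/s. With threshold (N) it stops when the force on the tool has changed by that much, and returns True; else False.
- r.goto_joints(angles): joint-space move.
- r.gripper_open() and r.grab(): open the fingers fully, or close them until they stop; the grip force is fixed at half the most.
- r.pause(seconds).
- r.inverse_kinematics(position, orientation): joint angles nearest the present ones, or None.
- r.sense(): the state.
- read_camera(name): name is "scene" or "top" or "wrist"; returns (picture, depth): 420x560x3 uint8, red, green, blue; 420x560 float32, mm along the optical axis (not along the pixel's ray), 0 where there is no reading.
- calibration(name): a dict with "camera_matrix" (3x3 intrinsics, pixels), "cam_to_world" (4x4, takes a point from camera to world coordinates). Camera axes: x right, y up, looking along -z (the intrinsics and any distortion apply to the point x, -y, -z); pixel columns grow to the right and rows downward; lengths in mm; the calibration is good to about 2 mm. A picture is of the moment at which its call begins: read the wrist's pose just before it. calibration takes no time and is no camera call; for the wrist camera it gives the pose at the moment of the call.
A pose or a line that the arm cannot do raises r.IKError and nothing moves.
- order.finish_job(): hands the job in; it is judged then, once.
The state is a dict: "time_s": time; "joints": joint angles; "qd": joint speeds; "effort": joint torques, N m; "position": TCP position; "tool_rot": TCP orientation; "wrist_force": force on the tool from outside, world axes, zero at the start; "wrist_torque": the same for the moment, N m; "finger_gap": opening from 0.0 (shut) to 1.0 (fully open); "grasp_force": force on a finger pad.
Only numpy, scipy, OpenCV 4.12 (cv2) and the standard library are available. Lean on these libraries where they do the work, as an engineer would, in place of code of your own. Each camera call takes 0.05 s, during which the arm holds its last target. There are 200 camera calls.

## Working session

There is one attempt and no reset: what is moved stays moved. The work goes in short steps, each a Python script; the robot and the scene stay as the last script left them, time stands still between calls to the robot, and variables do not carry over. Pictures are saved under pics/ and viewed, at most 10 in all, crops included, and the job is handed in when it is done.

```bash
ls; mkdir -p pics; python3 - <<'E'
from cell import r, read_camera, calibration, order
import cv2, numpy as np
for n in ("top","scene"):
    p,d=read_camera(n); cv2.imwrite(f"pics/{n}1.png",p[:,:,::-1]); np.savez(f"{n}1.npz",d=d,p=p,**calibration(n))
    print(n,calibration(n))
s=r.sense();print(s)
E
```

```text
pics
top {'camera_matrix': array([[494.3614709 ,   0.        , 285.0335172 ],
       [  0.        , 494.3614709 , 206.43666187],
       [  0.        ,   0.        ,   1.        ]]), 'cam_to_world': array([[-1.41354745e-02,  9.93549925e-01, -1.12511045e-01,
         3.40785036e+02],
       [-9.99898853e-01, -1.38687683e-02,  3.15285524e-03,
         3.43708608e+01],
       [ 1.57212946e-03,  1.12544232e-01,  9.93645472e-01,
         1.42760156e+03],
       [ 0.00000000e+00,  0.00000000e+00,  0.00000000e+00,
         1.00000000e+00]])}
scene {'camera_matrix': array([[510.88427893,   0.        , 273.05207865],
       [  0.        , 510.88427893, 214.10225476],
       [  0.        ,   0.        ,   1.        ]]), 'cam_to_world': array([[-6.38425997e-01,  3.77012313e-01, -6.71024562e-01,
        -3.74360066e+02],
       [-7.69359607e-01, -2.87309134e-01,  5.70560476e-01,
         7.85568064e+02],
       [ 2.23168392e-02,  8.80519834e-01,  4.73483665e-01,
         6.78360191e+02],
       [ 0.00000000e+00,  0.00000000e+00,  0.00000000e+00,
         1.00000000e+00]])}
{'time_s': 0.1, 'joints': array([ 1.21748121,  0.61585218, -0.01256495,  1.42478468,  0.00808545,
        1.1033991 , -0.04037012]), 'qd': array([-0.00165871, -0.00314737, -0.00104719, -0.00587102,  0.00013608,
        0.0004006 , -0.00119344]), 'effort': array([ 2.14618587e-03, -4.70387220e+01,  2.60949237e-01, -1.71572059e+01,
        1.02065300e-02,  5.88483948e-03, -1.77064720e-05]), 'position': array([ 208.42882688, -614.92901656,  230.21962238]), 'tool_rot': array([-3.09740870e+00, -5.10768365e-01,  6.85431746e-04]), 'wrist_force': array([-0.43164468,  0.15890152, -0.58903576]), 'wrist_torque': array([ 0.02286933, -0.0010284 ,  0.02298859]), 'grasp_force': 0.0, 'finger_gap': 1.0022422900089016}
```

View pics/top1.png

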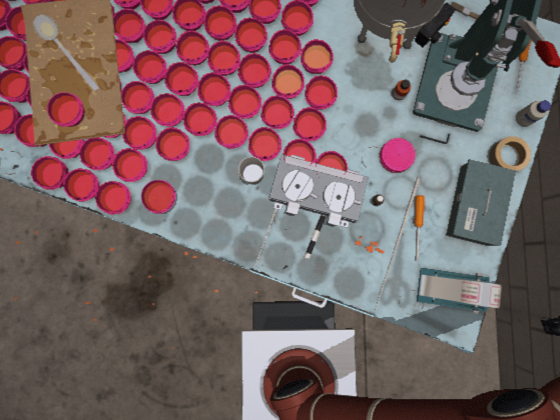

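View pics/scene1.png

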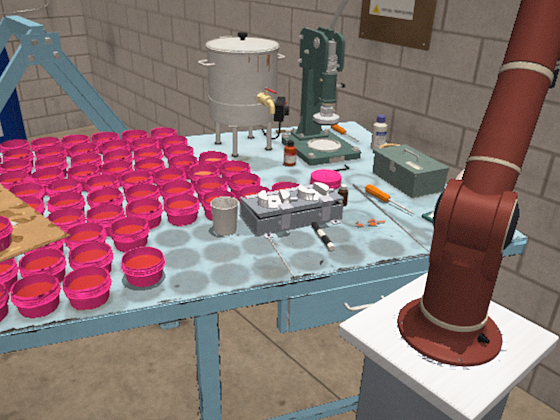

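The top view shows the box at about (319,190), fasteners at (297,186) left and (339,197) right, cup (251,171), bottle (378,200), marker (315,237). The scene view agrees. Next I deproject these points and look from above with the wrist camera.

```bash
cat > h.py <<'E'
from cell import r, read_camera, calibration, order
import cv2, numpy as np
from scipy.spatial.transform import Rotation as R
def cloud(d,c):
    K=c["camera_matrix"];T=c["cam_to_world"];v,u=np.indices(d.shape)
    P=np.stack([(u-K[0,2])/K[0,0]*d,-(v-K[1,2])/K[1,1]*d,-d],-1)
    return P@T[:3,:3].T+T[:3,3]
def down(a):  # tool down, tool y axis at angle a in world xy
    y=np.array([np.cos(a),np.sin(a),0]);z=np.array([0,0,-1.]);return R.from_matrix(np.stack([np.cross(y,z),y,z],1)).as_rotvec()
E
python3 - <<'E'
from h import *
z=np.load("top1.npz");W=cloud(z["d"],z)
for n,(u,v) in dict(camL=(297,186),camR=(339,197),cup=(251,171),bottle=(378,200),marker=(315,237),table=(230,205),tub=(398,155)).items(): print(n,W[v,u].round(1))
M=calibration("wrist")["cam_to_world"];s=r.sense()
T=np.eye(4);T[:3,:3]=R.from_rotvec(s["tool_rot"]).as_matrix();T[:3,3]=s["position"]
print((np.linalg.inv(T)@M).round(3))
E
```

```text
camL [551.   -3.9  71.2]
camR [ 519. -120.   68.]
cup [607.8 127.9   2.6]
bottle [ 509.9 -229.1   61.9]
marker [411.7 -54.4  16. ]
table [509.5 190.3  -5.5]
tub [ 644.5 -298.5   25.7]
[[-1.00000e-03  9.57000e-01  2.90000e-01  7.44300e+01]
 [ 1.00000e+00  1.00000e-03 -1.00000e-03  2.50000e-01]
 [-1.00000e-03  2.90000e-01 -9.57000e-01 -1.42727e+02]
 [ 0.00000e+00  0.00000e+00  0.00000e+00  1.00000e+00]]
```

```bash
python3 - <<'E'
from h import *
z=np.load("top1.npz");W=cloud(z["d"],z)
rad=np.hypot(W[...,0],W[...,1]);ang=np.degrees(np.arctan2(W[...,1],W[...,0]))
for a in range(-65,10,5):
    m=(abs(ang-a)<2.5)
    print(a,[int(W[...,2][m&(abs(rad-q)<50)].max(initial=-99)) for q in (450,550,650,750,850)])
for a in (75,-105):
  for p in ((560,-60,330),(520,-60,330)):
    print(a,p,r.inverse_kinematics(np.array(p,float),down(np.radians(a))))
print(calibration("wrist")["camera_matrix"][0])
for ax in ((551,-4),(519,-120)):
  for a0 in (-15,165):
    print(ax,a0,[None if (q:=r.inverse_kinematics(np.array([*ax,80.]),down(np.radians(a0-t)))) is None else q.round(2) for t in (0,90)])
E
```

```text
-65 [671, 144, 18, -99, -99]
-60 [128, 143, 19, 4, -99]
-55 [91, 128, 91, 87, 3]
-50 [46, 35, 99, 93, 83]
-45 [17, 88, 109, 108, 92]
-40 [7, 31, 89, 90, 90]
-35 [7, 36, 32, 642, 632]
-30 [11, 7, 36, 643, 633]
-25 [9, 66, 37, 36, 46]
-20 [69, 77, 60, 37, 93]
-15 [92, 92, 60, 8, 258]
-10 [87, 93, 62, 44, 62]
-5 [72, 93, 64, 63, 63]
0 [89, 95, 64, 62, 65]
5 [86, 94, 62, 64, 64]
75 (560, -60, 330) [ 0.54377509  0.48453274 -0.76598442  1.50652081  0.34285679  1.28891049
  1.04862186]
75 (520, -60, 330) [ 0.60033404  0.4164476  -0.78635531  1.61166483  0.30732675  1.24201763
  1.06546936]
-105 (560, -60, 330) [ 0.14832839  0.40007099 -0.12187945  1.5190801   0.05034401  1.22550961
 -1.81365906]
-105 (520, -60, 330) [ 0.18893322  0.33428241 -0.16334563  1.62369144  0.05754141  1.18832414
 -1.81960922]
[345.46656671   0.         279.90347882]
(551, -4) -15 [array([ 0.15,  0.67, -0.29,  1.87,  0.3 ,  0.64, -0.58]), array([-0.09,  0.66,  0.09,  1.87, -0.09,  0.61, -1.78])]
(551, -4) 165 [array([ 0.61,  0.96, -1.15,  1.85,  1.02,  1.07,  1.91]), array([ 0.37,  0.75, -0.66,  1.86,  0.64,  0.76,  0.67])]
(519, -120) -15 [array([ 0.37,  0.65, -0.28,  1.92,  0.3 ,  0.61, -0.36]), array([ 0.13,  0.64,  0.08,  1.92, -0.09,  0.58, -1.56])]
(519, -120) 165 [array([-0.13,  0.69,  0.49,  1.93, -0.52,  0.65, -2.71]), array([ 0.57,  0.71, -0.61,  1.91,  0.61,  0.71,  0.91])]
```

```bash
cat >> h.py <<'E'
def snap(n):
    c=calibration("wrist");p,d=read_camera("wrist");cv2.imwrite(f"pics/{n}.png",p[:,:,::-1]);np.savez(n+".npz",p=p,d=d,**c)
E
python3 - <<'E'
from h import *
r.movel([500,-150,330],v=220,rotation=down(np.radians(-60)))
r.movel([585,-50,280],v=150,rotation=down(np.radians(-105)));r.pause(.3);snap("w1")
r.movel([545,-90,300],v=150);r.pause(.3);snap("w2")
r.grab()
s=r.sense();print(s["time_s"],s["position"],s["finger_gap"],s["wrist_force"])
E
```

```text
5.8833 [545.01277455 -89.9921782  300.01944563] 0.0017806270484973289 [ 0.18945337  1.15552257 -0.04439928]
```

View pics/w1.png

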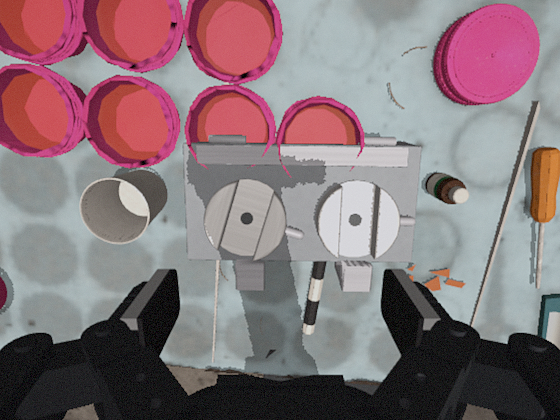

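View pics/w2.png

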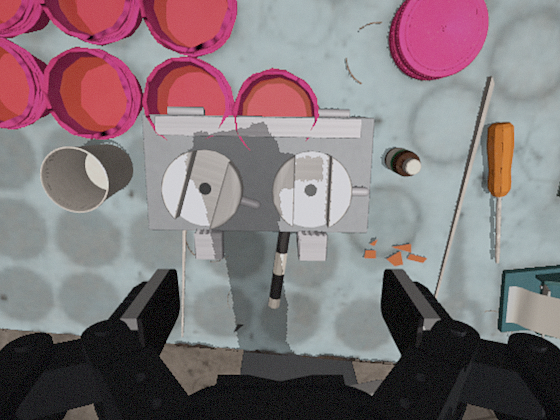

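Both wrist views show the two discs with dark hubs: w1 at (246,219) and (355,220), w2 at (205,188) and (311,190). The left fastener is already turned about 0.25 rad clockwise. The keepers are at (249,275) and (353,275) in w1. Next I triangulate the hubs and keepers and get the slot angles.

```bash
python3 - <<'E'
from h import *
V=[np.load(f"w{i}.npz") for i in (1,2)]
def blob(z,u,v):
    g=z["p"].min(2)[v-10:v+11,u-10:u+11]; m=(g<110).astype(np.uint8)
    n,l,s,c=cv2.connectedComponentsWithStats(m); k=1+np.argmin(np.hypot(*(c[1:]-10).T)); return c[k]+[u-10,v-10],s[k,4]
def ray(z,px):
    K=z["camera_matrix"];T=z["cam_to_world"];d=T[:3,:3]@np.array([(px[0]-K[0,2])/K[0,0],-(px[1]-K[1,2])/K[1,1],-1]);return T[:3,3],d/np.linalg.norm(d)
C={}
for n,a,b in (("L",(246,219),(205,188)),("R",(355,220),(311,190))):
    A=np.zeros((3,3));q=np.zeros(3)
    for z,p in zip(V,(a,b)):
        c,ar=blob(z,*p);o,d=ray(z,c);P=np.eye(3)-np.outer(d,d);A+=P;q+=P@o
        print(n,c.round(2),ar,"depth pt",cloud(z["d"],z)[p[1],p[0]].round(1))
    C[n]=np.linalg.solve(A,q);print("tri",C[n].round(1))
D=C["L"]-C["R"];yaw=np.arctan2(-D[0],D[1]);print("dist",np.linalg.norm(D),"yaw",yaw)
for i,z in enumerate(V):
    W=cloud(z["d"],z)
    for n in "LR":
        Q=W-C[n];rr=np.hypot(Q[...,0],Q[...,1]);zz=W[...,2]
        m=(rr<40)
        top=zz[m&(zz>np.median(zz[m]))]; 
        print(n,"z pct",np.percentile(zz[m],[5,20,50,80,95]).round(1))
        # slot floor points: orientation by PCA
        zs=(np.percentile(zz[m],5)+np.percentile(zz[m],90))/2
        f=Q[m&(zz<zs)][:,:2];l,e=np.linalg.eigh(np.cov(f.T));ax=e[:,1];print("  slot mean",f.mean(0).round(1),"ang",np.degrees(np.arctan(ax[1]/ax[0])).round(1),"sd",np.sqrt(l).round(1))
    for n in "LR": # keeper tops
        c,s=np.cos(yaw),np.sin(yaw);Q=W-C[n];bx=c*Q[...,0]+s*Q[...,1];by=-s*Q[...,0]+c*Q[...,1]
        k=(bx<-43)&(bx>-90)&(abs(by)<30)&(W[...,2]>72)
        print("  keeper",bx[k].min().round(),bx[k].max().round(),by[k].min().round(),by[k].max().round(),np.median(W[...,2][k]).round(1))
E
```

```text
L [246.43 218.08] 112 depth pt [551.5  -3.6  67.5]
L [204.68 188.28] 113 depth pt [552.6  -5.   68. ]
tri [552.1  -4.2  66.5]
R [354.82 219.47] 94 depth pt [ 519.5 -117.6   67.2]
R [310.48 189.94] 81 depth pt [ 519.9 -118.3   67.8]
tri [ 519.4 -117.8   65.2]
dist 118.25801263057814 yaw -0.2800019319838606
L z pct [ 63.   65.4  80.2  87.6 317.2]
  slot mean [ 0.6 -0.2] ang 59.8 sd [19.9 20.4]
R z pct [63.  65.3 70.3 86.4 88.4]
  slot mean [ 0.4 -2.2] ang -17.1 sd [10.5 22.2]
  keeper -79.0 -48.0 -20.0 12.0 81.9
  keeper -79.0 -48.0 -20.0 13.0 81.9
L z pct [ 64.3  79.8 364.1 368.8 377.9]
  slot mean [1.4 1.1] ang 62.3 sd [19.8 20.4]
R z pct [ 66.1 317.2 365.8 380.7 387.5]
  slot mean [ 0.4 -1. ] ang 79.1 sd [19.9 20.3]
  keeper -79.0 -49.0 -20.0 12.0 81.9
  keeper -79.0 -48.0 -19.0 13.0 82.0
```

Measurements agree with the text: axis spacing 118.3 mm, floor height about 66 mm with the cover up, keeper tops at 82 mm, 48 mm ahead of the axes. I start with the right fastener, using the shut fingertips as a crank.

```bash
cat >> h.py <<'E'
AX={"L":np.array([552.1,-4.2]),"R":np.array([519.4,-117.8])};YAW=-0.28;RAD=22
def pose(n,th,lead,z):
    a=YAW-th;c,s=np.cos(a),np.sin(a);p=AX[n]+np.array([[c,-s],[s,c]])@[-RAD,lead]
    return [*p,z],down(a)
def log(t):
    s=r.sense();print(t,round(s["time_s"],1),s["position"].round(1),"F",s["wrist_force"].round(1),"Tz",s["wrist_torque"][2].round(2));return s
E
python3 - <<'E'
from h import *
z=np.load("w1.npz");W=cloud(z["d"],z);Q=W-[*AX["L"],0];rr=np.hypot(Q[...,0],Q[...,1])
f=Q[(rr<40)&(W[...,2]<76)&(W[...,2]>55)][:,:2];l,e=np.linalg.eigh(np.cov(f.T));ax=e[:,1]
print("L turn",YAW-np.arctan(ax[1]/ax[0]),f.mean(0),np.sqrt(l))
p,o=pose("R",0,0,140);r.movel(p,v=150,rotation=o);log("above")
p[2]=95;r.movel(p,v=100);F0=log("95")["wrist_force"][2]
print(r.movel([p[0],p[1],60],v=30,threshold=4));s=log("touch")
z=s["position"][2]
while z>52 and s["wrist_force"][2]-F0<18:
    z-=2;r.movel([p[0],p[1],z],v=30);s=log("press")
E
```

```text
L turn 0.2858110213073872 [1.09924227 0.1152892 ] [11.07614877 22.18489978]
above 7.6 [ 498.7 -111.6  140.4] F [-0.1 -0.4  1.2] Tz -0.03
95 8.2 [ 498.6 -111.6   95.2] F [-0.4 -0.6 -0.5] Tz -0.0
True
touch 9.1 [ 497.1 -111.4   63.8] F [-0.5  0.2  4. ] Tz -0.0
press 9.4 [ 497.7 -111.6   61.7] F [-1.9  1.5  4.5] Tz -0.0
press 9.6 [ 497.6 -111.5   59.7] F [-2.2  1.4  4.8] Tz -0.04
press 9.9 [ 497.6 -111.6   58. ] F [-3.1  1.5  6.5] Tz 0.04
press 10.1 [ 497.7 -111.5   57.6] F [-6.2  1.  18.9] Tz 0.06
```

Cover is down (floor at 57.6 mm, 19 N). Now I crank it.

```bash
cat >> h.py <<'E'
def crank(n,th0,z):
    p,o=pose(n,th0,6,z);r.movel(p,v=40,rotation=o);log("lead")
    for th in np.append(np.arange(th0+.15,1.57,.15),[1.58,1.63]):
        p,o=pose(n,th,9,z);r.movel(p,v=40,rotation=o)
        s=log(f"{th:.2f}"); f=s["wrist_force"]
        if np.hypot(f[0],f[1])>35 or f[2]>50: print("stop");break
    return s
E
python3 - <<'E'
from h import *
crank("R",0,56)
E
```

```text
lead 10.4 [ 500.4 -107.    57.7] F [-4.4 -1.2 16.1] Tz -0.02
0.15 10.7 [ 504.8 -101.5   57.8] F [-2.4 -1.  14.4] Tz -0.11
0.30 11.0 [508.  -99.1  57.8] F [-1.3  0.5 13. ] Tz -0.08
0.45 11.3 [511.4 -97.5  57.8] F [-1.1 -0.3 13.6] Tz -0.01
0.60 11.6 [514.9 -96.5  57.9] F [-0.7 -1.6 11.6] Tz -0.03
0.75 11.9 [518.3 -96.2  57.9] F [-1.2 -2.  12.4] Tz -0.03
0.90 12.2 [521.6 -96.4  57.9] F [-1.8 -2.6 11.9] Tz -0.0
1.05 12.5 [524.9 -97.1  57.9] F [-2.6 -1.6 12.3] Tz -0.06
1.20 12.8 [527.6 -98.1  57.9] F [-2.4 -3.1 12.8] Tz -0.03
1.35 13.1 [529.7 -98.   57.8] F [-5.  -1.  15.7] Tz -0.04
1.50 13.4 [531.4 -98.1  57.7] F [-6.9  0.8 18.2] Tz -0.06
1.58 13.7 [531.7 -97.8  57.7] F [-8.1  3.2 20.3] Tz 0.02
1.63 13.9 [531.8 -97.5  57.7] F [-10.3   5.1  21.6] Tz 0.13
```

```bash
python3 - <<'E'
from h import *
for l in (12,15):
    p,o=pose("R",1.6,l,56);r.movel(p,v=40,rotation=o);log(l)
p,o=pose("R",1.571,4,56);r.movel(p,v=40,rotation=o)
p[2]=120;r.movel(p,v=100);log("up")
p,o=pose("L",.286,0,140);r.movel([545,-90,300],v=200,rotation=down(np.radians(-105)));r.pause(.2);snap("w3");log("")
z=np.load("w3.npz");W=cloud(z["d"],z)
for n in "LR":
    Q=W-[*AX[n],0];rr=np.hypot(Q[...,0],Q[...,1]);zz=W[...,2]
    m=(rr<40)&(zz<(70 if n=="R" else 76))&(zz>50);f=Q[m][:,:2];l,e=np.linalg.eigh(np.cov(f.T));ax=e[:,1]
    print(n,(YAW-np.arctan2(ax[1],ax[0]))%np.pi,f.mean(0),np.sqrt(l),np.percentile(zz[(rr<40)&(zz<120)],[10,50,90]))
E
```

```text
12 14.2 [531.8 -97.6  57.6] F [-11.8   5.8  24.8] Tz 0.02
15 14.4 [531.9 -97.7  57.5] F [-18.5   6.2  29.8] Tz 0.05
up 15.7 [528.9 -97.7 119.4] F [-0.4 -0.4  0.3] Tz 0.02
 17.0 [544.6 -90.  299.1] F [ 0.2  0.2 -0.4] Tz 0.01
L 0.2916117156697142 [2.13954375 1.36282311] [11.1359433  22.20720943] [58.05175815 60.0644377  79.19893507]
R 1.5561820109775493 [-4.01708787  1.07291731] [10.67543606 22.1508963 ] [58.16231675 60.69813147 79.23691791]
```

View pics/w3.png

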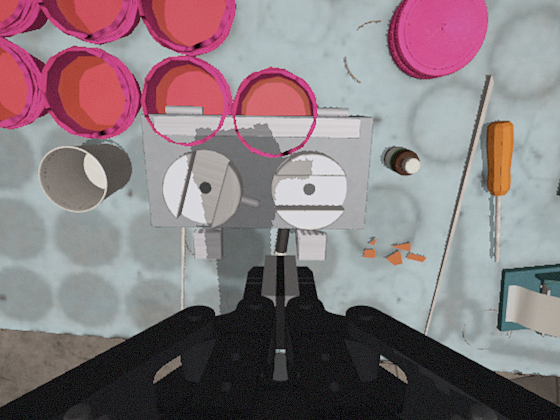

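The right fastener is locked: its slot lies left to right at (310,189), turn 1.556 rad, and the floor is at 58 mm. The left is unchanged at 0.29 rad. I do the same there.

```bash
python3 - <<'E'
from h import *
p,o=pose("L",.29,0,120);r.movel(p,v=200,rotation=o)
p[2]=90;r.movel(p,v=100);F0=log("90")["wrist_force"][2]
print(r.movel([p[0],p[1],54],v=30,threshold=6));s=log("touch");z=s["position"][2]
assert z<62
while z>54 and s["wrist_force"][2]-F0<15:
    z-=1;r.movel([p[0],p[1],z],v=30);s=log("press")
crank("L",.29,56)
for l in (12,15):
    p,o=pose("L",1.6,l,56);r.movel(p,v=40,rotation=o);log(l)
p,o=pose("L",1.571,4,56);r.movel(p,v=40,rotation=o)
p[2]=120;r.movel(p,v=100);log("up")
r.movel([545,-90,300],v=200,rotation=down(np.radians(-105)));r.pause(.2);snap("w4");log("")
z=np.load("w4.npz");W=cloud(z["d"],z)
for n in "LR":
    Q=W-[*AX[n],0];rr=np.hypot(Q[...,0],Q[...,1]);zz=W[...,2]
    m=(rr<40)&(zz<70)&(zz>50);f=Q[m][:,:2];l,e=np.linalg.eigh(np.cov(f.T));ax=e[:,1]
    print(n,(YAW-np.arctan2(ax[1],ax[0]))%np.pi,np.sqrt(l),np.percentile(zz[(rr<40)&(zz<120)],[10,50,90]))
E
```

```text
90 18.8 [533.7   7.6  90.1] F [-0.5 -0.4  1. ] Tz -0.02
True
touch 19.8 [533.3   7.7  58.1] F [-1.2  0.1  5.5] Tz 0.05
press 20.1 [533.3   7.7  58. ] F [-2.7 -0.4  8. ] Tz 0.01
press 20.3 [533.4   7.7  57.8] F [-4.5  0.  13.7] Tz -0.03
press 20.6 [533.4   7.8  57.6] F [-5.1  0.6 19.1] Tz -0.03
lead 20.9 [537.3  12.1  57.8] F [-3.1 -1.4 12.9] Tz -0.15
0.44 21.2 [542.7  16.   57.9] F [-2.6 -2.7 12.6] Tz -0.03
0.59 21.5 [546.3  17.2  57.9] F [-1.8 -1.6 11.5] Tz -0.07
0.74 21.8 [549.7  17.7  57.9] F [-1.6 -2.6 11.5] Tz -0.03
0.89 22.1 [553.1  17.6  57.9] F [-1.6 -2.5 12.1] Tz -0.05
1.04 22.4 [556.4  17.   57.9] F [-1.9 -2.9 12.3] Tz -0.02
1.19 22.7 [559.5  16.   57.9] F [-2.1 -3.3 12.2] Tz -0.0
1.34 23.0 [562.   15.6  57.9] F [-3.8 -2.8 13.1] Tz -0.07
1.49 23.3 [563.6  15.9  57.8] F [-6.4  0.4 16.2] Tz -0.07
1.58 23.5 [564.   16.3  57.7] F [-8.7  2.4 17.4] Tz -0.09
1.63 23.8 [564.   16.7  57.7] F [-9.9  3.9 20.4] Tz 0.15
12 24.0 [564.1  16.5  57.7] F [-13.9   4.1  23. ] Tz 0.02
15 24.3 [564.2  16.5  57.6] F [-18.2   5.7  27.4] Tz 0.0
up 25.5 [561.4  15.9 119.4] F [-0.2  0.2  0. ] Tz 0.02
 27.0 [544.8 -89.4 299.2] F [ 0.1 -0.1 -1.2] Tz 0.0
L 1.5498955602625493 [10.49623469 22.13095016] [58.03275483 62.43842894 79.11087214]
R 1.568926359403511 [10.54151605 22.1969989 ] [58.10806643 61.34037774 79.1897447 ]
```

View pics/w4.png

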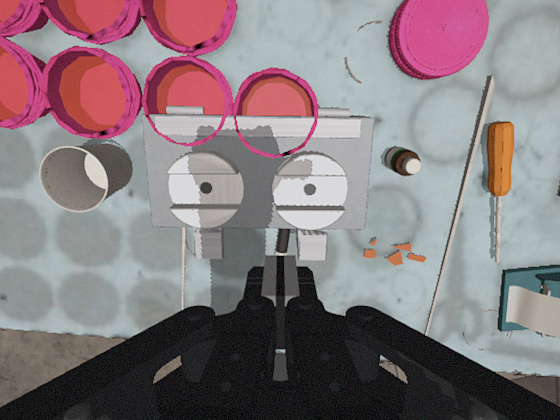

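Both slots, at (205,188) and (310,189), lie left to right with the cover down. The cup, bottle, marker, tub and screwdriver stand where they were.

```bash
python3 -c "
from cell import order
print(order.finish_job())"
```

```text
the job is handed in; nothing more can be done
None
```

Job handed in after about 27 s: by the last wrist-camera measurement the left fastener is at about 1.55 rad and the right at about 1.57 rad, the cover is down (slot floors at 58 mm), and the loose things showed no movement in the last picture; no verdict was returned.

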